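# Offer up the pump bay cover for its screws

## Task

One bay of the pump module already has its cover screwed on; the other stands open. Pick up the loose cover plate from the bench and hold it level and still over the open bay, hovering one to two centimetres above the module's faceplate, with its three holes lined up over the three threaded holes so that a colleague could put in the screws. Finish while holding it there in the gripper, not resting on anything, and do not knock the plate against the module or disturb the other things.

Things in the scene. Friction and masses are not known exactly. Their poses are not given: they have to be found in the camera images.
- cover_plate: The loose cover plate on the bench: bare aluminium, 120 (x) x 100 (y) x 4 mm, about 0.35 kg, black bridge handle on top. Origin: centre of the underside; z up through the handle. Three round 10 mm holes, one near the -x edge and two near the +x edge, so it fits a bay one way round only. Its x axis starts within 0.9 rad of world x.
- cover_handle (a point): Middle of the plate's handle bar, 34 mm above the plate's underside, over its centre; axes as the plate's. The bar runs along the plate's x: 70 mm long, 14 mm wide (y), from 26 to 42 mm above the underside, on two end posts (at x = -29 and +29 mm, 12 mm long), open below. Pinch it across y at its middle.
- module: The pump module, fixed on the bench: white housing 180 (x) x 330 (y) mm with a flat grey faceplate, its top 90 mm above the bench. Origin: centre of the underside; z up. Two equal bays side by side along y, 160 mm apart: each a 68 mm square opening with three 8 mm threaded holes, one on its -x side, two on its +x side. Its x axis is within 0.25 rad of world x.
- bay_a (a point): centre of the bay at the module's +y end (80 mm from the middle), at the height of the faceplate's top; axes as the module's
- bay_b (a point): centre of the bay at the module's -y end (80 mm from the middle), at the height of the faceplate's top; axes as the module's
- fitted_cover: A cover of the same make (120 x 100 x 4 mm, same handle, its top 42 mm above the faceplate), already screwed fast on one of the two bays (either one, it differs from start to start) with three steel screw heads. Fixed. Origin: centre of its underside, on the faceplate at that bay's centre.
- pump_head: The white round pump head, 56 mm across with three grey rollers, fixed inside the open bay, its top 17 mm below the faceplate. Origin: centre of its underside, straight below the open bay's centre.
- cover_hole0 (a point): cover plate: the single hole near the -x edge, at (-48, 0) mm from the plate's centre, in the plane of the underside
- cover_hole1 (a point): cover plate: the hole at the +x, +y corner, at (+48, +38) mm from the plate's centre, in the plane of the underside
- cover_hole2 (a point): cover plate: the hole at the +x, -y corner, at (+48, -38) mm from the plate's centre, in the plane of the underside
- bay_a_hole0 (a point): bay a: the threaded hole that belongs under cover_hole0, at (-48, 0) mm from the bay's centre in module axes, at the faceplate's top
- bay_a_hole1 (a point): bay a: the threaded hole that belongs under cover_hole1, at (+48, +38) mm from the bay's centre in module axes, at the faceplate's top
- bay_a_hole2 (a point): bay a: the threaded hole that belongs under cover_hole2, at (+48, -38) mm from the bay's centre in module axes, at the faceplate's top
- bay_b_hole0 (a point): bay b: the threaded hole that belongs under cover_hole0, at (-48, 0) mm from the bay's centre in module axes, at the faceplate's top
- bay_b_hole1 (a point): bay b: the threaded hole that belongs under cover_hole1, at (+48, +38) mm from the bay's centre in module axes, at the faceplate's top
- bay_b_hole2 (a point): bay b: the threaded hole that belongs under cover_hole2, at (+48, -38) mm from the bay's centre in module axes, at the faceplate's top
- reagent_bottle: bystander: amber bottle, 56 mm across, 120 mm tall, beyond the loose plate; origin at the centre of its base
- screw_dish: bystander: shallow steel dish, 80 mm across, 25 mm tall; origin at the centre of its base
- screwdriver: bystander: screwdriver 180 mm long lying along x on the bench between the loose plate and the module; origin under its middle
Things that resemble listed ones, but are neither listed nor needed, are in the scene too. Leave any blue, pink or yellow look-alike of the cover_plate alone.

How it is judged:
On the way:
1. the loose cover plate is lifted clear of the bench in the gripper (height (world z) of cover_plate above 0.05 m and contact force between cover_plate and the fingers above 1 N), for 0.2 s.
At the end, for the whole second after the job is handed in: The loose plate is held in the gripper over the uncovered bay: each of its three holes within 4 mm (horizontally) of its threaded hole, underside 5 to 27 mm above the faceplate, tilt under 0.08 rad, at rest (0.02 m/s, 0.15 rad/s), touching no module part or bystander (((horizontal distance between fitted_cover and bay_b below 0.03 m and horizontal distance between cover_hole0 and bay_a_hole0 below 0.004 m and horizontal distance between cover_hole1 and bay_a_hole1 below 0.004 m and horizontal distance between cover_hole2 and bay_a_hole2 below 0.004 m and z of cover_plate in the frame of bay_a between 0.005 and 0.027 m) or (horizontal distance between fitted_cover and bay_a below 0.03 m and horizontal distance between cover_hole0 and bay_b_hole0 below 0.004 m and horizontal distance between cover_hole1 and bay_b_hole1 below 0.004 m and horizontal distance between cover_hole2 and bay_b_hole2 below 0.004 m and z of cover_plate in the frame of bay_b between 0.005 and 0.027 m)) and angle between cover_plate's own z axis and vertical below 0.08 rad and linear speed of cover_plate below 0.02 m/s and angular speed of cover_plate below 0.15 rad/s and contact force between cover_plate and the fingers above 1 N and contact force between cover_plate and module below 0.1 N and contact force between cover_plate and fitted_cover below 0.1 N and contact force between cover_plate and pump_head below 0.1 N and contact force between cover_plate and reagent_bottle below 0.1 N and contact force between cover_plate and screw_dish below 0.1 N and contact force between cover_plate and screwdriver below 0.1 N); the arm keeps its last pose, push and grip.
It fails at once if the plate is knocked against the module, its fitted cover or pump head (over 4 N) (contact force between cover_plate and module above 4 N or contact force between cover_plate and fitted_cover above 4 N or contact force between cover_plate and pump_head above 4 N).
It fails at once if the reagent bottle is moved by more than 30 mm (distance of reagent_bottle from where it was at the start of the episode above 0.03 m).
It fails at once if the screw dish is moved by more than 30 mm (distance of screw_dish from where it was at the start of the episode above 0.03 m).
It fails at once if the screwdriver is moved by more than 30 mm (distance of screwdriver from where it was at the start of the episode above 0.03 m).
It also fails if it takes over 48 s, if anything falls off the work surface, if the arm or the gripper's body presses on something with over 40 N, if the wrist force passes 120 N, or if a joint passes its speed limit or range.

## Robot

A 6-joint arm with a two-finger parallel gripper is mounted at the origin on the work surface. World frame = base frame: x ahead of the robot, y to its left, z up, the work surface at z = 0. Lengths are in m, angles in rad, forces in N, time in s.
With the tool pointing down it reaches from about 0.325 to 0.9 m from the base axis. Payload 6.1 kg.
Tool frame: the origin (TCP) lies on the mounting face of the last link; the fingertips stand 173 mm ahead of it and the grasp point (between the pads) lies ctrl.pinch_z ahead of it (ctrl.pinch_z is the distance from the TCP to the grasp point, in m); z points along the fingers, y is the line along which they close (so a half turn about z gives the same grasp; the last joint's range is limited). The gripper opens to 85 mm and grips with 20 to 120 N. Pads are 22 mm wide; open, the fingers measure 114 mm over their backs; the gripper's body (76 mm by 85 mm) begins 54 mm behind the grasp point. The pads swing forward as they close: fully open they stand 13 mm farther back than shut.
Start: joints at [-1.237, 0.22, 1.526, -0, 1.395, -0.126], TCP at [0.277, -0.56, 0.405] pointing down, gripper open.
Joint ranges: [-2.98, 2.98], [-0.91, 2.08], [0.09, 2.57], [-1.24, 4.39], [0.2, 2.65], [-2.68, 2.68]. Speed limits (rad/s): [2.57, 2.57, 3.01, 3.14, 3.14, 3.14].

## Interface

Orientations are given as [roll, pitch, yaw] about the fixed x, y, z axes, in that order (R = Rz(yaw) Ry(pitch) Rx(roll)).
In Python, from station import readout, imaging, job, ctrl gives the robot as it stands.
- The arm moves only by the tool step_arm, never from a script. Its argument "increments" is a list of rows, each a list of 3 entries, a list of its own where there are three numbers: the opening, from -1 (shut) to 1 (fully open), then the shift along the tool's x, y, z as a fraction of full scale, then the turn about the tool's z as a fraction of full scale. A call has 1 to 12 rows; each row is the pose to reach, as a shift and turn from the pose commanded when the call began, along the tool's axes at that moment, turning the shorter way round; what a row does not reach only later rows make up. Full scale, the value 1, is 0.75 m for a shift and 2 pi rad for a turn. A row lasts 1/10 s, in which the tool goes at most 50 mm and 8.59 degrees, less where a joint would pass 70% of its speed; a pose out of reach is approached as far as the arm can. A call with a number of a shift or a turn outside -1 to 1 is refused whole. A call with a gripper value outside its range is refused whole. The fingers move at their own pace and stop on an object; the grip force is fixed at half the most. Time passes only in rows, so rows that repeat a pose let the fingers close. It gives the time, the measured TCP pose, the force, the opening and the grip force at its end, in the units of the state.
- readout.read_state(): the state, without advancing time (a new reading comes with each control period).
- imaging.snapshot(name): name is "scene" or "side" or "wrist"; returns the picture (400x640x3 uint8, blue, green, red); there is no depth.
- imaging.camera_info(name): a dict with "camera_matrix" (3x3 intrinsics, pixels), "world_from_camera" (4x4, takes a point from camera to world coordinates). Camera axes: x right, y up, looking along -z (the intrinsics and any distortion apply to the point x, -y, -z); pixel columns grow to the right and rows downward; lengths in m; the calibration is good to about 2 mm. A picture is of the moment at which its call begins: read the wrist's pose just before it. camera_info takes no time and is no camera call; for the wrist camera it gives the pose at the moment of the call.
- job.sign_off(): hands the job in; it is judged then, once.
Trained networks look in the newest picture that a camera, given by its name, has taken for a name from the list of things; names that differ only in an ending like _2 or _b are one class to them, and where a whole thing is asked for, a point or a joint stands for the part that bears it (a point fixed in the world has none). Each returns a list of dicts, best first, with "confidence" (0 to 1); they miss things now and then, are a little off and sometimes report something else, mostly with a low value. They report only what shows in the picture. A call takes as long as a camera call. They do not tell look-alikes from the thing itself.
- imaging.spot_in(thing, camera): "xy" ([column, row] as shares, 0 to 1, of the picture: columns of its width, rows of its height, amid what is visible of it).
The state is a dict: "t": time; "joint_pos": joint angles; "joint_vel": joint speeds; "tau": joint torques, N m; "ee_pos": TCP position; "eef_rot": TCP orientation; "wrist_force": force on the tool from outside, world axes, zero at the start; "ft_torque": the same for the moment, N m; "opening": finger opening in m; "gripper_force": force on a finger pad.
Only numpy, scipy, OpenCV 4.12 (cv2) and the standard library are available. Lean on these libraries where they do the work, as an engineer would, in place of code of your own. Each camera call takes 0.05 s, during which the arm holds its last target. There are 200 camera calls.

## Working session

There is one attempt and no reset: what is moved stays moved. The work goes in short steps, Python scripts to look and compute and a tool call to move; the robot and the scene stay as the last step left them, time stands still between calls to the robot, and variables do not carry over. Pictures are saved under pics/ and viewed, at most 10 in all, crops included, and the job is handed in when it is done.

Besides the shell and the picture viewer there is one more tool, called as name(argument=value, ...), one argument or row to a line, values as JSON. step_arm: Moves the arm, as the interface text tells. Shift numbers are shares of 0.75 m and turn numbers shares of 2 pi rad, none past 1 either way. Its arguments: {"type":"object","properties":{"increments":{"type":"array"}},"required":["increments"]}

```bash
mkdir -p pics; python3 - <<'E'
from station import readout, imaging, job, ctrl
import cv2,numpy as np
print(readout.read_state(), ctrl.pinch_z)
for n in("scene","side"):
    cv2.imwrite(f"pics/{n}0.png",imaging.snapshot(n)); i=imaging.camera_info(n); print(n,np.round(i["camera_matrix"],1).tolist(),np.round(i["world_from_camera"],3).tolist(),[k for k in i])
    for t in("cover_plate","module","fitted_cover","pump_head"):
        print(t,[(round(d["xy"][0]*640),round(d["xy"][1]*400),round(d["confidence"],2)) for d in imaging.spot_in(t,n)])
E
```

```text
{'t': 0.0, 'joint_pos': array([-1.23709564e+00,  2.21259710e-01,  1.52758030e+00,  2.50116389e-06,
        1.39469815e+00, -1.26126680e-01]), 'joint_vel': array([ 0.00084884,  0.00123697, -0.00025576, -0.00015819, -0.0013267 ,
        0.0008981 ]), 'tau': array([ 3.20324389e-04, -4.96897960e+01, -3.89391661e+01, -2.48389597e-04,
        1.08287946e-02,  2.29312445e-05]), 'ee_pos': array([ 0.27726797, -0.55984473,  0.40359441]), 'eef_rot': array([-3.13966290e+00, -2.47173087e-04,  4.59826690e-01]), 'wrist_force': array([-0.45839702,  0.62922562,  0.55744521]), 'ft_torque': array([-0.04904914, -0.04642397, -0.00201594]), 'gripper_force': 0.0, 'opening': 0.0851544313900247} 0.1547
scene [[490.6, 0.0, 316.4], [0.0, 490.6, 199.2], [0.0, 0.0, 1.0]] [[-0.829, -0.394, 0.398, 1.03], [0.56, -0.564, 0.607, 0.687], [-0.014, 0.726, 0.687, 0.951], [0.0, 0.0, 0.0, 1.0]] ['camera_matrix', 'world_from_camera']
cover_plate [(289, 161, 0.84), (383, 210, 0.84), (212, 157, 0.73), (327, 139, 0.65), (358, 274, 0.64)]
module [(361, 278, 0.55)]
fitted_cover [(327, 237, 0.97)]
pump_head [(373, 286, 0.8)]
side [[510.0, 0.0, 320.1], [0.0, 510.0, 202.6], [0.0, 0.0, 1.0]] [[0.956, 0.222, -0.195, 0.209], [-0.295, 0.684, -0.668, -1.099], [-0.015, 0.695, 0.718, 1.133], [0.0, 0.0, 0.0, 1.0]] ['camera_matrix', 'world_from_camera']
cover_plate [(420, 310, 0.84), (260, 315, 0.83), (354, 340, 0.8), (330, 285, 0.6), (317, 148, 0.55)]
module [(319, 148, 0.74)]
fitted_cover [(331, 154, 0.81)]
pump_head []
```

View pics/scene0.png

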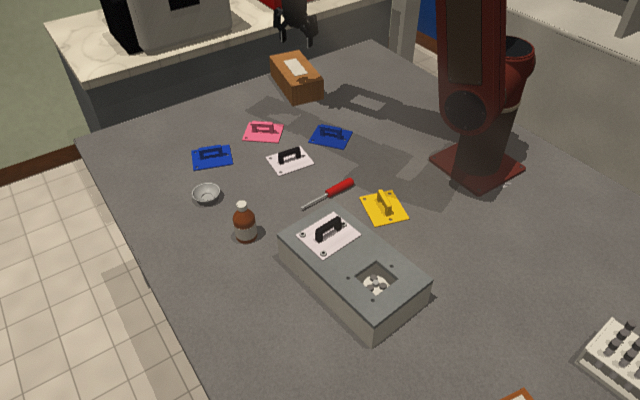

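View pics/side0.png

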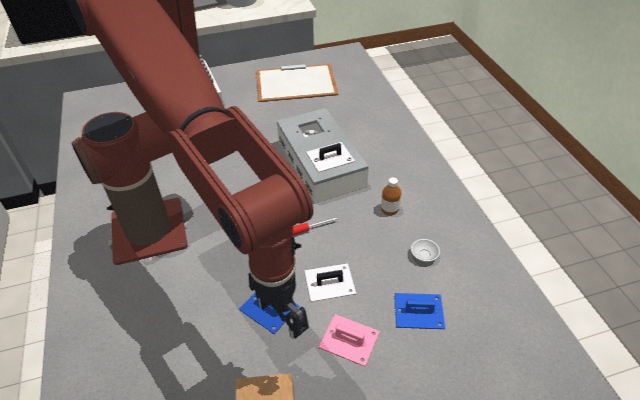

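The loose bare plate is at scene (289,161) and side (330,283). The look-alikes in the scene view are blue (212,157), blue (330,137), pink (263,131) and yellow (384,208). The screwed-on cover is at (327,237) and the open bay is at (374,285). Next I'll take a close crop and make rough position estimates.

```bash
cat > h.py <<'E'
from station import readout, imaging, job, ctrl
import cv2,numpy as np
from scipy.spatial.transform import Rotation as Rn
def ray(info,px,z):
    K=info["camera_matrix"];T=np.array(info["world_from_camera"])
    p=np.linalg.inv(K)@[px[0],px[1],1]; d=T[:3,:3]@[p[0],-p[1],-p[2]]
    return T[:3,3]+d*(z-T[2,3])/d[2]
def proj(info,P):
    T=np.linalg.inv(np.array(info["world_from_camera"]));c=np.atleast_2d(P)@T[:3,:3].T+T[:3,3]
    q=(c*[1,-1,-1])@np.array(info["camera_matrix"]).T
    return q[:,:2]/q[:,2:]
E
python3 - <<'E'
from h import *
s=cv2.imread("pics/scene0.png");d=cv2.imread("pics/side0.png")
a=cv2.resize(s[135:185,255:325],None,fx=5.6,fy=5.6,interpolation=3);b=cv2.resize(d[255:305,295:365],None,fx=5.6,fy=5.6,interpolation=3)
cr=cv2.resize(s[205:345,270:440],(391,322),interpolation=3);cd=cv2.resize(d[100:200,260:380],(391,322),interpolation=3)
o=np.vstack([np.hstack([a[:,:391],b[:,:391]])[:278],np.hstack([cr,cd])]);cv2.imwrite("pics/crop1.png",o);print(o.shape)
i=imaging.camera_info("scene");j=imaging.camera_info("side")
print(ray(i,(289,161),.01),ray(j,(330,283),.01),ray(i,(327,237),.11),ray(j,(331,157),.11),"open",ray(i,(375,284),.08),ray(j,(312,129),.08))
E
```

```text
(600, 782, 3)
[ 0.45791899 -0.33214263  0.01      ] [ 0.45096476 -0.34776062  0.01      ] [0.5930629  0.06319058 0.11      ] [0.5752465  0.02659191 0.11      ] open [0.57051179 0.21357161 0.08      ] [0.56965921 0.21489575 0.08      ]
```

View pics/crop1.png

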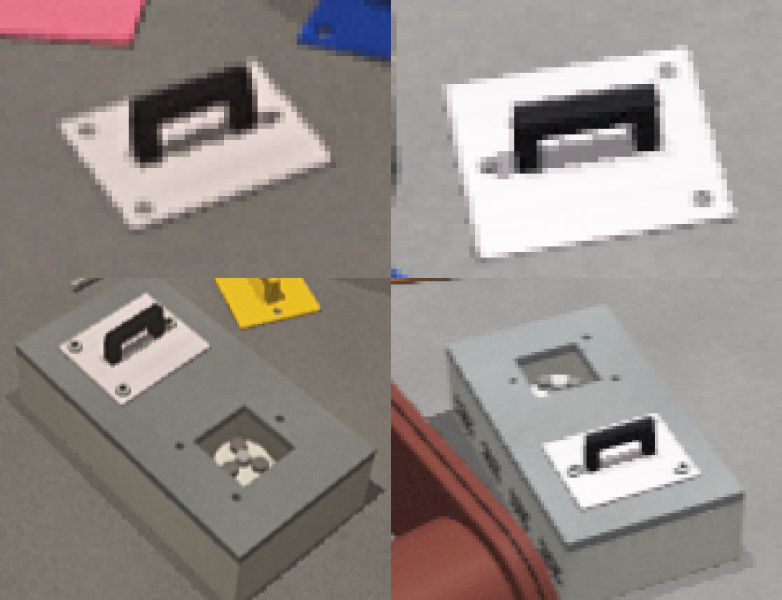

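The crop confirms it: bare plate, black handle, single hole on the -x side. The open bay is bay_a (+y end). I'll fit both poses from the hole pixels.

```bash
cat >> h.py <<'E'
from scipy.optimize import least_squares
H=np.array([[-.048,0],[.048,.038],[.048,-.038]])
def holes(p,z): 
    c,s=np.cos(p[2]),np.sin(p[2]); return np.c_[H@np.array([[c,s],[-s,c]])+p[:2],np.full(3,z)]
def fit(obs,z,x0):
    r=least_squares(lambda p:np.concatenate([(proj(i,holes(p,z))-np.array(o)).ravel() for i,o in obs]),x0,x_scale=[.1,.1,1])
    return r.x,r.fun
E
python3 - <<'E'
from h import *
np.set_printoptions(precision=4,suppress=True)
i=imaging.camera_info("scene");j=imaging.camera_info("side")
for z,x0,oi,oj in((.004,(.45,-.34,0.2),[(302.9,155.9),(280.5,172),(270.4,158.2)],[(312.7,284.5),(344.5,267.5),(350.5,290.4)]),
 (.09,(.57,.21,0),[(391.7,266.3),(372.6,300.2),(348.3,278)],[(297.8,131.7),(320.2,118.3),(329.1,131.1)])):
    for obs in([(i,oi)],[(j,oj)],[(i,oi),(j,oj)]): print(*fit(obs,z,x0))
w=imaging.camera_info("wrist");T=np.array(w["world_from_camera"]);s=readout.read_state()
R=Rn.from_euler("xyz",s["eef_rot"]).as_matrix();print("cam in tool",R.T@(T[:3,3]-s["ee_pos"]),R.T@T[:3,:3],w["camera_matrix"])
E
```

```text
[ 0.4515 -0.3408 -0.1091] [ 0.4723 -0.294  -0.1293  0.2098 -0.3373  0.033 ]
[ 0.4538 -0.3395 -0.1157] [-0.2772 -0.044   0.0381  0.0578  0.2372 -0.0272]
[ 0.453  -0.3398 -0.1132] [ 0.2775  0.0833 -0.4557  0.5578 -0.5679  0.3286 -0.5452  0.1651 -0.2642
  0.1932 -0.0064  0.1071]
[0.5622 0.2066 0.0928] [ 0.0715 -0.1153 -0.0018  0.1322 -0.0685 -0.0384]
[0.5653 0.2076 0.0946] [-0.0506  0.0515  0.0474 -0.0082  0.0045 -0.0465]
[0.5632 0.2068 0.0933] [-0.2236  0.1414 -0.3039  0.4315 -0.3827  0.2462 -0.6123  0.2998 -0.4606
  0.2424 -0.5398  0.2256]
cam in tool [0.0824 0.0001 0.0318] [[-0.      0.9475  0.3197]
 [ 1.      0.0003 -0.0008]
 [-0.0009  0.3197 -0.9475]] [[300.8926   0.     321.5391]
 [  0.     300.8926 197.1657]
 [  0.       0.       1.    ]]
```

```bash
cat >> h.py <<'E'
def move(pos,yaw,ref=None):
    s=readout.read_state();R=Rn.from_euler("xyz",s["eef_rot"]).as_matrix()
    d=R.T@(np.array(pos)-s["ee_pos"]);t=-(yaw-s["eef_rot"][2]);t=(t+np.pi)%(2*np.pi)-np.pi
    print("t",s["t"],"shift",np.round(d/.75,5).tolist(),"turn",round(t/2/np.pi,5),"rows>",np.linalg.norm(d)/.05,abs(t)/.15)
E
python3 -c "
from h import *
move((.453,-.340,.33),-.113)"
```

```text
t 0.5 shift [0.34007, -0.15898, 0.09955] turn 0.09117 rows> 5.825593144260275 3.8187856541863527
```

step_arm(
  increments=[
    [1,[0.113,-0.053,0.03],0.03],
    [1,[0.22,-0.105,0.06],0.06],
    [1,[0.3,-0.14,0.09],0.0912],
    [1,[0.34,-0.159,0.0995],0.0912],
    [1,[0.34,-0.159,0.0995],0.0912],
    [1,[0.34,-0.159,0.0995],0.0912],
    [1,[0.34,-0.159,0.0995],0.0912],
    [1,[0.34,-0.159,0.0995],0.0912],
    [1,[0.34,-0.159,0.0995],0.0912],
    [1,[0.34,-0.159,0.0995],0.0912],
    [1,[0.34,-0.159,0.0995],0.0912],
  ],
)

```text
t: 1.6
ee_pos: [0.4524, -0.3412, 0.3306]
eef_rot: [3.141, -0.001, -0.115]
wrist_force: [-0.5, 0.5, 0.0]
opening: 0.0855
gripper_force: 0.0
```

```bash
python3 - <<'E'
from h import *
s=readout.read_state();print(s["ee_pos"],s["eef_rot"],s["joint_pos"])
w=imaging.camera_info("wrist");im=imaging.snapshot("wrist")
print(np.round(proj(w,holes((.453,-.340,-.113),.004)),1))
np.savez("w1.npz",**w)
cv2.imwrite("pics/w1raw.png",im);cv2.imwrite("pics/w1.png",cv2.resize(im,(800,500),interpolation=3))
E
```

```text
[ 0.45235093 -0.34122477  0.3305825 ] [ 3.14094994e+00 -6.41179064e-04 -1.15165535e-01] [-7.85407116e-01  1.46079352e-01  1.75508172e+00 -1.11454443e-04
  1.23952987e+00  9.00591153e-01]
[[320.1 224.5]
 [280.3 133.2]
 [359.1 133. ]]
```

View pics/w1.png

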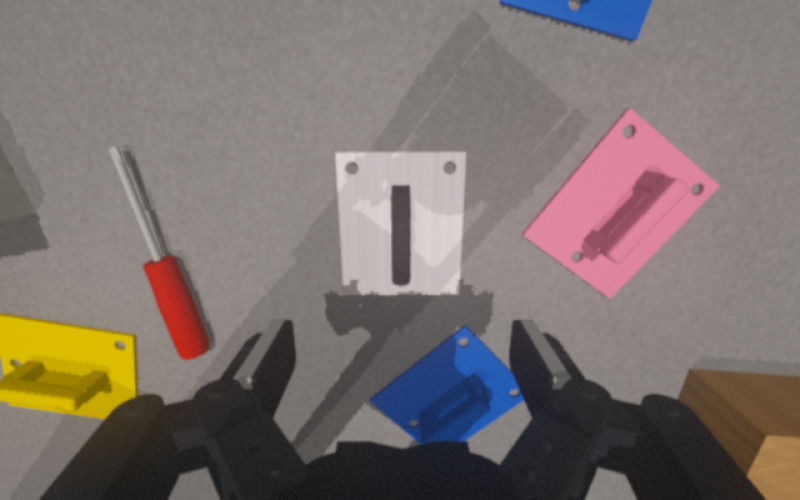

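The wrist view shows the target plate's upper holes at (281,134) and (359,134) in raw pixels. That is within about 1.5 mm of the estimate, and its surroundings are clear. Descending.

```bash
python3 -c "
from h import *
move((.4522,-.340,.1887),-.113)"
```

```text
t 1.65 shift [-0.00052, -0.00148, 0.18905] turn -0.00031 rows> 2.835845393712665 0.013189552368955878
```

step_arm(
  increments=[
    [1,[0,-0.0015,0.04],0],
    [1,[0,-0.0015,0.09],0],
    [1,[0,-0.0015,0.13],0],
    [1,[0,-0.0015,0.16],0],
    [1,[0,-0.0015,0.18],0],
    [1,[0,-0.0015,0.189],0],
    [1,[0,-0.0015,0.189],0],
    [1,[0,-0.0015,0.189],0],
    [1,[0,-0.0015,0.189],0],
  ],
)

```text
t: 2.55
ee_pos: [0.4537, -0.3395, 0.1898]
eef_rot: [3.14, -0.002, -0.113]
wrist_force: [-0.2, -1.1, -0.2]
opening: 0.0849
gripper_force: 0.0
```

step_arm(
  increments=[
    [0.2,[0,0,0],0],
    [-0.2,[0,0,0],0],
    [-0.4,[0,0,0],0],
    [-1,[0,0,0],0],
    [-1,[0,0,0],0],
    [-1,[0,0,0],0],
    [-1,[0,0,0],0],
    [-1,[0,0,0],0],
    [-1,[0,0,0],0],
    [-1,[0,0,0],0],
  ],
)

```text
t: 3.55
ee_pos: [0.4532, -0.3391, 0.1886]
eef_rot: [3.141, -0.0, -0.113]
wrist_force: [0.5, -0.5, 2.5]
opening: 0.0131
gripper_force: 59.1
```

step_arm(
  increments=[
    [-1,[0,0,-0.01],0],
    [-1,[0,0,-0.03],0],
    [-1,[0,0,-0.06],0],
    [-1,[0,0,-0.1],0],
    [-1,[0,0,-0.14],0],
    [-1,[0,0,-0.18],0],
    [-1,[0,0,-0.22],0],
    [-1,[0,0,-0.245],0],
    [-1,[0,0,-0.25],0],
    [-1,[0,0,-0.25],0],
    [-1,[0,0,-0.25],0],
  ],
)

```text
t: 4.65
ee_pos: [0.4526, -0.3385, 0.3743]
eef_rot: [-3.14, 0.002, -0.113]
wrist_force: [-0.7, -0.7, -2.7]
opening: 0.0131
gripper_force: 58.7
```

```bash
python3 - <<'E'
from h import *
w=imaging.camera_info("wrist");im=imaging.snapshot("wrist");s=readout.read_state()
print(s["wrist_force"],s["gripper_force"],s["opening"],s["ft_torque"])
print(np.round(proj(w,holes((.453,-.340,-.113),s["ee_pos"][2]-.1847)),1))
cv2.imwrite("pics/w2raw.png",im);cv2.imwrite("pics/w2.png",cv2.resize(im,(800,500),interpolation=3))
move((.5635,.207,.37),.0935)
E
```

```text
[ 0.10112255  0.45085966 -2.72586706] 58.72966110706329 0.013099840921378036 [ 0.00897142  0.02034911 -0.05952407]
[[324.2 316.1]
 [251.4 164. ]
 [398.1 164. ]]
t 4.7 shift [0.06475, -0.73933, 0.00664] turn -0.0329 rows> 11.132860475246051 1.3781722319909189
```

View pics/w2.png

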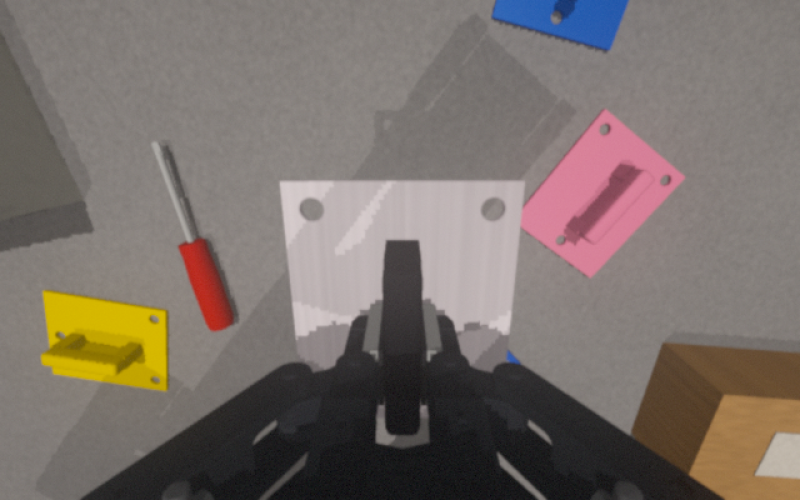

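The plate is held level and centred in the fingers, with its holes at raw pixels (250,167) and (394,167). I'll carry it across at height.

step_arm(
  increments=[
    [-1,[0.001,-0.015,0.0],-0.001],
    [-1,[0.004,-0.045,0.0],-0.002],
    [-1,[0.007,-0.085,0.0],-0.004],
    [-1,[0.011,-0.13,0.0],-0.006],
    [-1,[0.015,-0.175,0.0],-0.008],
    [-1,[0.019,-0.22,0.0],-0.01],
    [-1,[0.023,-0.265,0.0],-0.012],
    [-1,[0.027,-0.31,0.0],-0.014],
    [-1,[0.031,-0.355,0.0],-0.016],
    [-1,[0.035,-0.4,0.0],-0.018],
    [-1,[0.038,-0.43,0.0],-0.019],
    [-1,[0.039,-0.44,0.0],-0.0195],
  ],
)

```text
t: 5.9
ee_pos: [0.5191, -0.0116, 0.3749]
eef_rot: [-3.14, 0.002, 0.013]
wrist_force: [0.2, -0.2, -3.7]
opening: 0.0131
gripper_force: 58.8
```

```bash
python3 -c "
from h import *
move((.5635,.207,.37),.0935)"
```

```text
t 5.9 shift [0.06289, -0.29069, 0.00673] turn -0.01287 rows> 4.462313870307579 0.5392983354084565
```

step_arm(
  increments=[
    [-1,[0.003,-0.015,0.0],-0.001],
    [-1,[0.01,-0.045,0.0],-0.003],
    [-1,[0.018,-0.085,0.0],-0.005],
    [-1,[0.028,-0.13,0.0],-0.007],
    [-1,[0.038,-0.175,0.0],-0.009],
    [-1,[0.048,-0.22,0.0],-0.011],
    [-1,[0.057,-0.26,0.003],-0.012],
    [-1,[0.062,-0.285,0.006],-0.013],
    [-1,[0.063,-0.29,0.007],-0.013],
    [-1,[0.063,-0.29,0.007],-0.013],
    [-1,[0.063,-0.29,0.007],-0.013],
    [-1,[0.063,-0.29,0.007],-0.013],
  ],
)

```text
t: 7.1
ee_pos: [0.5647, 0.2024, 0.3706]
eef_rot: [3.141, 0.0, 0.09]
wrist_force: [0.5, -0.3, -3.0]
opening: 0.013
gripper_force: 59.0
```

```bash
python3 - <<'E'
from h import *
np.set_printoptions(precision=4,suppress=True)
s=readout.read_state();print(s["ee_pos"],s["eef_rot"])
ims={n:imaging.snapshot(n) for n in("scene","side","wrist")}
out=[]
for n in("scene","side"):
    i=imaging.camera_info(n);c=proj(i,[[*s["ee_pos"][:2],s["ee_pos"][2]-.18]])[0];x,y=(c-[35,27]).astype(int)
    print(n,x,y);cv2.imwrite(f"pics/{n}3raw.png",ims[n]);out.append(cv2.resize(ims[n][y:y+54,x:x+70],(385,297),interpolation=3))
cv2.imwrite("pics/w3raw.png",ims["wrist"])
o=np.hstack(out);cv2.imwrite("pics/c3.png",np.vstack([o,cv2.resize(ims["wrist"][100:220,160:480],(770,289))]))
E
```

```text
[0.5647 0.2024 0.3706] [3.1412 0.0001 0.0895]
scene 342 219
side 275 76
```

View pics/c3.png

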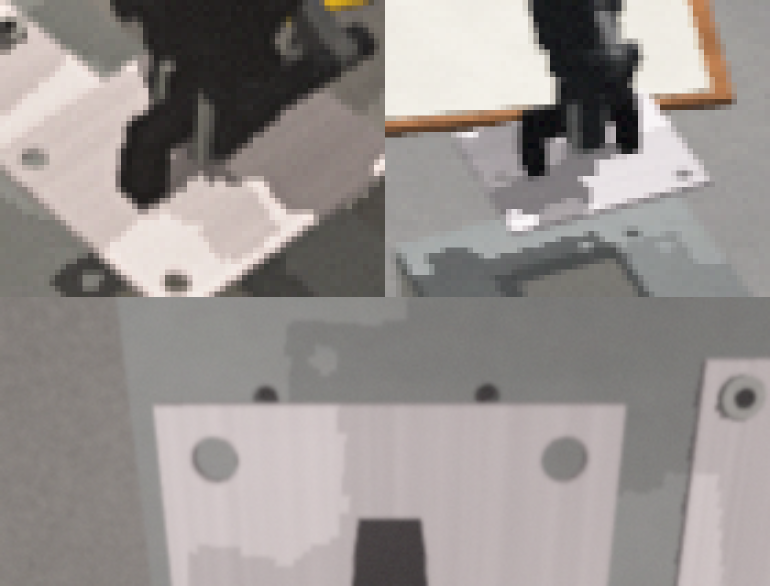

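Wrist view: bay holes 1 and 2 at raw (270,140) and (362,140), plate holes 1 and 2 at (249,167) and (394,167). I'll compare plate and bay within each camera.

```bash
python3 - <<'E'
from h import *
np.set_printoptions(precision=4,suppress=True)
s=readout.read_state();zp=s["ee_pos"][2]-.1846;print(s["ee_pos"],s["eef_rot"])
w,i,j=[imaging.camera_info(n) for n in("wrist","scene","side")]
def f(obs,z,x0):
    r=least_squares(lambda p:np.concatenate([(proj(c,holes(p,z)[k])-o).ravel() for c,k,o in obs]),x0,x_scale=[.1,.1,1]);return r.x,r.fun
x0=(.565,.202,.09);A=np.array
for nm,b,p in(("wrist",(w,[1,2],A([(270.1,140.3),(362.4,139.9)])),(w,[1,2],A([(249.4,167.3),(394.4,167.3)]))),
 ("scene",(i,[0,1,2],A([(391.7,266.3),(372.6,300.2),(348.3,278)])),(i,[1,2],A([(374,270.3),(348.2,247.4)]))),
 ("side",(j,[0,1,2],A([(297.8,131.7),(320.2,118.3),(329.1,131.1)])),(j,[0,2],A([(295.9,107.8),(329.4,107.6)])))):
    B=f([b],.09,x0);P=f([p],zp,x0);print(nm,"bay",*B,"\n plate",*P,"diff",B[0]-P[0])
E
```

```text
[0.5647 0.2028 0.3708] [ 3.1415 -0.0004  0.0898]
wrist bay [0.5644 0.2067 0.094 ] [-0.1423  0.0083  0.1423  0.0055] 
 plate [0.564  0.2024 0.0896] [-0.7915  0.0623  0.7921  0.0633] diff [0.0003 0.0043 0.0044]
scene bay [0.5622 0.2066 0.0928] [ 0.0715 -0.1153 -0.0018  0.1322 -0.0685 -0.0384] 
 plate [0.5625 0.2024 0.0819] [-0.0684 -0.099   0.0717  0.1116] diff [-0.0003  0.0042  0.011 ]
side bay [0.5653 0.2076 0.0946] [-0.0506  0.0515  0.0474 -0.0082  0.0045 -0.0465] 
 plate [0.5648 0.2047 0.0685] [ 0.3806  0.027  -0.3796  0.0018] diff [0.0005 0.0029 0.026 ]
```

```bash
python3 -c "
from h import *
move((.5650,.2070,.2956),.094)"
```

```text
t 7.25 shift [0.00082, -0.00561, 0.10033] turn -0.00067 rows> 1.5073180943365931 0.028049873622369624
```

step_arm(
  increments=[
    [-1,[0.0008,-0.0056,0.005],-0.0007],
    [-1,[0.0008,-0.0056,0.015],-0.0007],
    [-1,[0.0008,-0.0056,0.03],-0.0007],
    [-1,[0.0008,-0.0056,0.045],-0.0007],
    [-1,[0.0008,-0.0056,0.06],-0.0007],
    [-1,[0.0008,-0.0056,0.075],-0.0007],
    [-1,[0.0008,-0.0056,0.085],-0.0007],
    [-1,[0.0008,-0.0056,0.093],-0.0007],
    [-1,[0.0008,-0.0056,0.098],-0.0007],
    [-1,[0.0008,-0.0056,0.1],-0.0007],
    [-1,[0.0008,-0.0056,0.1],-0.0007],
    [-1,[0.0008,-0.0056,0.1],-0.0007],
  ],
)

```text
t: 8.45
ee_pos: [0.5651, 0.2079, 0.2961]
eef_rot: [-3.141, -0.001, 0.095]
wrist_force: [0.2, -0.1, -2.5]
opening: 0.0128
gripper_force: 59.0
```

```bash
python3 - <<'E'
from h import *
np.set_printoptions(precision=4,suppress=True)
s=readout.read_state();print(s["ee_pos"],s["eef_rot"],s["wrist_force"])
ims={n:imaging.snapshot(n) for n in("scene","side","wrist")}
out=[]
for n in("scene","side"):
    i=imaging.camera_info(n);c=proj(i,[[*s["ee_pos"][:2],s["ee_pos"][2]-.18]])[0];x,y=(c-[35,27]).astype(int)
    print(n,x,y,proj(i,holes((*s["ee_pos"][:2],s["eef_rot"][2]),s["ee_pos"][2]-.1846)).round(1).tolist());out.append(cv2.resize(ims[n][y:y+54,x:x+70],(385,297),interpolation=3))
o=np.hstack(out);cv2.imwrite("pics/c4.png",np.vstack([o,cv2.resize(ims["wrist"][100:220,160:480],(770,289),interpolation=3)]))
w=imaging.camera_info("wrist");print(proj(w,holes((.5646,.207,.0937),.09)).round(1).tolist())
E
```

```text
[0.5651 0.2079 0.2961] [-3.1415 -0.0009  0.0954] [ 0.1993 -0.1266 -2.5024]
scene 341 243 [[392.0, 260.9], [372.6, 295.3], [347.8, 272.8]]
side 275 94 [[297.4, 126.5], [320.1, 113.0], [329.0, 125.8]]
[[322.4, 296.8], [258.0, 158.8], [387.6, 159.0]]
```

View pics/c4.png

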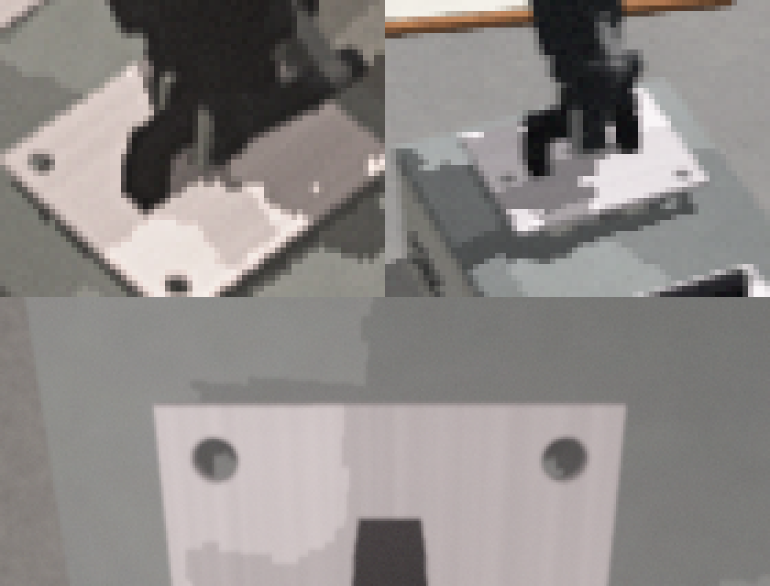

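The plate is hovering at about 17 mm, with its holes at scene (373,295) and (348.5,272) and side (329,125.6) and (297.4,126). It sits about 1 mm too far in +y, so I'll make a small correction.

step_arm(
  increments=[
    [-1,[0,0.0008,0],0],
    [-1,[0,0.0015,0],0],
    [-1,[0,0.0015,0],0],
    [-1,[0,0.0015,0],0],
    [-1,[0,0.0015,0],0],
    [-1,[0,0.0015,0],0],
    [-1,[0,0.0015,0],0],
    [-1,[0,0.0015,0],0],
    [-1,[0,0.0015,0],0],
    [-1,[0,0.0015,0],0],
  ],
)

```text
t: 9.6
ee_pos: [0.565, 0.2067, 0.2956]
eef_rot: [3.142, 0.0, 0.095]
wrist_force: [-0.2, 0.2, -3.4]
opening: 0.0131
gripper_force: 59.0
```

```bash
python3 - <<'E'
from h import *
s=readout.read_state();print(s["t"],s["ee_pos"],s["eef_rot"],s["wrist_force"],abs(s["joint_vel"]).max(),s["gripper_force"])
w=imaging.camera_info("wrist");im=imaging.snapshot("wrist")
print(proj(w,holes((.5644,.2067,.094),.09)).round(1).tolist())
cv2.imwrite("pics/w5.png",cv2.resize(im[140:190,230:420],(760,200),interpolation=3))
E
```

```text
9.6 [0.5649669  0.20669247 0.29556007] [3.14157373e+00 3.01025166e-05 9.54085712e-02] [-0.17876516  0.18801098 -3.42643734] 0.00219808255496458 59.03567969799042
[[321.1, 297.1], [256.2, 158.8], [386.3, 159.0]]
```

View pics/w5.png

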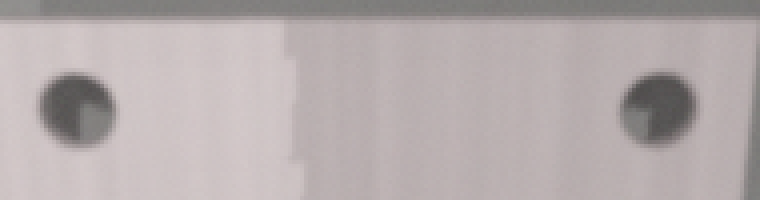

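The two threaded holes show symmetrically through the plate's holes at crop (78,108) and (658,108), and the arm is at rest. Handing in.

```bash
python3 -c "
from station import job
print(job.sign_off())"
```

```text
the job is handed in; nothing more can be done
None
```

The job is handed in: the plate is gripped, level and still about 17 mm above the faceplate over the open bay (bay_a), with its holes within about 1 mm of the threaded holes by my camera measurements; sign-off did not report a verdict.

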